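# Pin the tray arm to its desk bracket

## Robot

A 7-joint arm with a two-finger parallel gripper is mounted at the origin on a cart in front of the work surface, level with it; the furniture and walls round the work are solid. World frame = base frame: x ahead of the robot, y to its left, z up, the work surface at z = 0. Lengths are in m, angles in rad, forces in N, time in s.
With the tool pointing down it reaches from about 0.4 to 0.875 m from the base axis. Payload 19.3 kg.
Tool frame: the origin (TCP) lies between the finger pads; the fingertips stand 17 mm ahead of it and the grasp point (between the pads) lies 2 mm behind it; x points along the fingers, y is the direction in which the jaws open and shut, and the axes are right-handed (so a half turn about x gives the same grasp; the last joint's range is limited). The gripper opens to 85 mm and grips with 20 to 120 N. Pads are 22 mm wide; open, the fingers measure 114 mm over their backs; the gripper's body (76 mm by 85 mm) begins 54 mm behind the grasp point. The pads swing forward as they close: fully open they stand 13 mm farther back than shut.
Start: joints at [1.126, 0.521, -0.036, 1.599, 0.021, 1.021, -0.113], TCP at [0.229, -0.582, 0.248] pointing down, gripper open.
Joint ranges: [-2.91, 2.91], [-0.3, 2.13], [-1.5, 1.42], [0.17, 2.43], [-1.26, 4.41], [0.16, 1.93], [-2.52, 2.52]. Speed limits (rad/s): [1.89, 1.89, 2.39, 2.39, 3.01, 3.01, 3.01].

## Interface

Orientations are given as [roll, pitch, yaw] about the fixed x, y, z axes, in that order (R = Rz(yaw) Ry(pitch) Rx(roll)).
In Python, from workcell import bot gives the robot as it stands.
- The arm moves only by the shell command python3 -m creep 'ROWS' [FORCE]. ROWS is JSON, a list of rows, each an object of numbers: "wx", "wy", "wz": the turn, a rotation vector about the tool's x, y, z in degrees; "tx", "ty", "tz": the shift along the tool's x, y, z in m; "claw": the closure, from 0 (fully open) to 1 (shut). A call has 1 to 8 rows; each row is the pose to reach, as a shift and turn from the pose measured when the call began, along the tool's axes at that moment; what a row does not reach only later rows make up. A row lasts 1/10 s, in which the tool goes at most 50 mm and 8.59 degrees, less where a joint would pass 70% of its speed; a pose out of reach is approached as far as the arm can. A call with a gripper value outside its range is refused whole. The fingers move at their own pace and stop on an object; FORCE is the grip in N (left out, the last holds). Time passes only in rows, so rows that repeat a pose let the fingers close. It gives the time, the measured TCP pose, the force and the opening at its end, in the units of the state.
- bot.observe(): the state, without advancing time (a new reading comes with each control period).
- bot.grab_frame(name): name is "scene" or "side" or "wrist"; returns the picture (420x560x3 uint8, blue, green, red); there is no depth.
- bot.get_calibration(name): a dict with "fx", "fy", "cx", "cy" (pixels), "R" (3x3) and "t" (3): a world point X has camera coordinates R X + t. Camera axes: x right, y down, z forward; pixel columns grow to the right and rows downward; lengths in m; the calibration is good to about 2 mm. The wrist camera is an equidistant fisheye: a pixel r from the principal point sees the ray r / f radians off the axis. A picture is of the moment at which its call begins: read the wrist's pose just before it. get_calibration takes no time and is no camera call; for the wrist camera it gives the pose at the moment of the call.
- bot.job_done(): hands the job in, once; it reports no verdict.
The state is a dict: "clock": time; "qpos": joint angles; "qd": joint speeds; "joint_efforts": joint torques, N m; "position": TCP position; "tool_rot": TCP orientation; "force": force on the tool from outside, world axes, zero at the start; "moment": the same for the moment, N m; "grip_width": finger opening in m.
Only numpy, scipy, OpenCV 4.12 (cv2) and the standard library are available. Lean on these libraries where they do the work, as an engineer would, in place of code of your own. Each camera call takes 0.05 s, during which the arm holds its last target.

## Task

Mount the loose tray arm on the desk bracket: lift the small bottle out of the way of the bracket's mouth and stand it upright somewhere else on the desk, bring the arm's tongue into the slot so that its hole lines up with the bracket's holes, then push the long pin down through ear, tongue and base until its flange is fully home. The arm must end standing level on its feet, pointing straight out of the bracket's mouth. Leave the short pin in its block, do not knock over the bottle and do not disturb the big bottle, the sample cup or the label roll.

Things in the scene. Friction and masses are not known exactly. Their poses are not given: they have to be found in the camera images.
- bracket: Dark steel clevis bracket fixed to the desk; origin on the desk under its vertical pin hole, z up. Open mouth towards its -x; base and ear span x -25..+35, y -25..+25 mm; base z 0..22, slot z 22..38, upper ear z 38..48 mm. Slot open in front and at both sides; a web closes its back at x = +20 mm. Screw flanges up to z 10 mm reach y +-44 mm.
- bracket_hole (a point): Centre of the pin hole's mouth on top of the upper ear, 48 mm above the desk. Hole 14.5 mm in diameter, chamfered, straight down through ear and base to the desk. Axes as the bracket's.
- tray_grip (a point): Loose tray arm, 220 g: aluminium bar 18 mm wide, 18 mm high (z 21..39 mm when standing). Point on its centre line, half-way up (30 mm), near the centre of mass: grip here across the 18 mm. x along the bar to the tongue (enters the mouth when it points along the bracket's x), z up. Dish centre at x -75, front rubber stud (12 mm wide, under the bar) at x +33, tongue's hole at x +75 mm.
- tray_dish (a point): Centre of the top of the arm's shallow round grey dish (70 mm in diameter, 49 mm above the desk when standing) at its tail, over a rubber foot 52 mm in diameter. Axes as tray_grip.
- tray_hole (a point): Centre of the vertical hole (15 mm in diameter) in the arm's tongue; the tongue is 24 mm wide, 10 mm thick (z 25..35 mm above the desk when standing), from 32 mm behind to 16 mm ahead of this point; axes as tray_grip. When the arm stands on the desk, the tongue is at the right height for the slot, 3 mm clear above and below.
- pin_block: Fixed grey plastic block 40 (x) by 94 (y) by 48 mm high, origin at the centre of its underside; two holes 14.5 mm in diameter at y = +25 and y = -25 mm, in each of which a pin hangs by its flange; position, yaw and which pin is in which hole vary.
- long_pin_grip (a point): Steel pin with the tall grip, 60 g: grip 16 mm in diameter, 30 mm high, on a flange 24 mm wide, 4 mm thick, on a shank 12 mm in diameter, 44 mm long with a 10 mm tapered nose (6 mm at the tip). Point at the grip's centre, 19 mm above the flange's underside, 63 mm above the tip; z up. It is 67 mm above the desk both parked and fully home in the bracket.
- short_pin_grip (a point): The wrong, shorter pin: the same flange and diameters, but grip only 14 mm high and shank 24 mm long. Point at the centre of its grip, 11 mm above the flange's underside (59 mm above the desk when parked).
- bottle_mid (a point): Small reagent bottle with a blue cap, 48 mm in diameter, 96 mm high, 140 g, standing in front of the bracket's mouth. Point on its axis half-way up (48 mm); grasp across the body. (The front edge of the desk is at about x = 0.46 m.)
- big_bottle_mid (a point): Bystander: large white bottle with a red cap, 66 mm in diameter, 126 mm high. Point on its axis half-way up (63 mm).
- cup_mid (a point): Bystander: open white sample cup, 45 mm in diameter, 38 mm high. Point half-way up.
- label_roll_mid (a point): Bystander: white label roll, 61 mm in diameter, 40 mm high. Point half-way up.

How it is judged:
On the way:
1. the tongue is in the slot, its hole within 8 mm of the bracket's (horizontal distance between tray_hole and bracket_hole below 0.008 m and height (world z) of tray_hole between 0.025 and 0.035 m), for 0.2 s.
At the end, for the whole second after the job is handed in: Long pin home in bracket: upright to 0.09 rad, 5 mm in plan, height to 3 mm. Arm hole within 5 mm of bracket hole in plan, 3 mm in height; arm level to 0.06, straight to 0.2 rad. Small bottle upright on desk (0.1 rad, 4 mm). Short pin in its block (30 mm from centre, height to 4 mm) (horizontal distance between each of long_pin_grip, tray_hole and bracket_hole below 0.005 m and angle between long_pin_grip's own z axis and vertical below 0.09 rad and height (world z) of long_pin_grip between 0.064 and 0.07 m and height (world z) of tray_hole between 0.027 and 0.033 m and angle between tray_grip's own z axis and vertical below 0.06 rad and angle between the x axis of tray_grip and the x axis of bracket, either way round below 0.2 rad and angle between bottle_mid's own z axis and vertical below 0.1 rad and height (world z) of bottle_mid between 0.044 and 0.052 m and horizontal distance between short_pin_grip and pin_block below 0.03 m and height (world z) of short_pin_grip between 0.055 and 0.063 m); the robot touches nothing.
It fails at once if the small bottle is knocked over (tilted beyond 0.6 rad) (angle between bottle_mid's own z axis and vertical above 0.6 rad).
It fails at once if the big white bottle is disturbed (moved more than 15 mm) (distance of big_bottle_mid from where it was at the start of the episode above 0.015 m).
It fails at once if the cup is disturbed (moved more than 15 mm) (distance of cup_mid from where it was at the start of the episode above 0.015 m).
It fails at once if the label roll is disturbed (moved more than 15 mm) (distance of label_roll_mid from where it was at the start of the episode above 0.015 m).
It also fails if it takes over 67 s, if anything falls off the work surface, if the arm or the gripper's body presses on something with over 40 N, if the wrist force passes 120 N, or if a joint passes its speed limit or range.

## Working session

There is one attempt and no reset: what is moved stays moved. The work goes in short steps, Python scripts to look and compute and a shell command to move; the robot and the scene stay as the last step left them, time stands still between calls to the robot, and variables do not carry over. Pictures are saved under pics/ and viewed, and the job is handed in when it is done.

```bash
ls; mkdir -p pics; python3 - <<'E'
from workcell import bot
import cv2
print(bot.observe())
for n in ["scene","side","wrist"]:
    c=bot.get_calibration(n); print(n,{k:(v.round(4).tolist() if hasattr(v,'round') and hasattr(v,'tolist') else v) for k,v in c.items()})
    cv2.imwrite(f"pics/{n}0.png",bot.grab_frame(n))
E
```

```text
pics
{'clock': 0.0, 'qpos': array([ 1.12580454,  0.52202584, -0.03631195,  1.59999934,  0.02118944,
        1.02110217, -0.11278008]), 'qd': array([-0.00114757,  0.00135239, -0.00064081,  0.00074318, -0.00061846,
       -0.00130037,  0.00101957]), 'joint_efforts': array([-1.31603443e-03, -9.27121782e+01,  1.97945751e+00, -3.69927800e+01,
        1.77168933e-02,  8.31677404e-03,  2.31260617e-05]), 'position': array([ 0.22864379, -0.58133401,  0.24772163]), 'tool_rot': array([-1.50037828,  1.56964625,  2.01599703]), 'force': array([ 1.07275509,  0.26605886, -0.0027561 ]), 'moment': array([ 0.03360544, -0.00433777, -0.03659226]), 'grip_width': 0.0851973405223993}
scene {'fx': 486.1189204764329, 'fy': 486.1189204764329, 'cx': 286.1815615801422, 'cy': 210.87991362791166, 'R': [[-0.7904, -0.6122, 0.0214], [-0.3702, 0.4496, -0.8129], [0.488, -0.6504, -0.5821]], 't': [0.4732, 0.3439, 0.8546]}
side {'fx': 464.4970736017961, 'fy': 464.4970736017961, 'cx': 275.617999280321, 'cy': 204.7151584129719, 'R': [[0.9998, 0.0118, -0.0137], [-0.0072, -0.4344, -0.9007], [-0.0166, 0.9006, -0.4343]], 't': [-0.6342, 0.0458, 1.0804]}
wrist {'fx': 325.19226210127806, 'fy': 325.19226210127806, 'cx': 278.7835200349206, 'cy': 211.53812027306168, 'R': [[0.3657, -0.9307, -0.0023], [-0.8936, -0.3518, 0.2787], [-0.2602, -0.0999, -0.9604]], 't': [-0.6243, -0.0365, 0.3804]}
```

View pics/scene0.png

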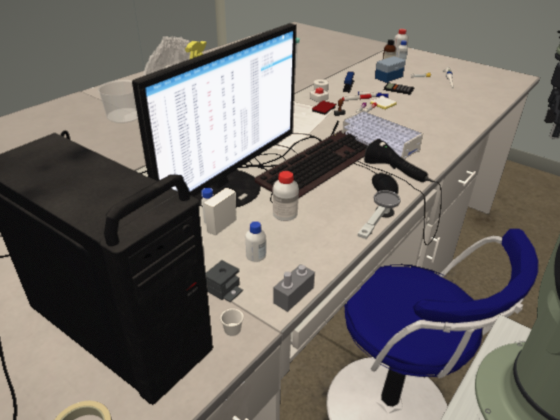

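View pics/side0.png

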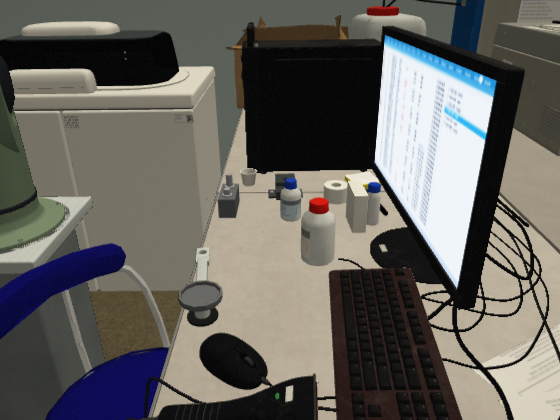

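View pics/wrist0.png

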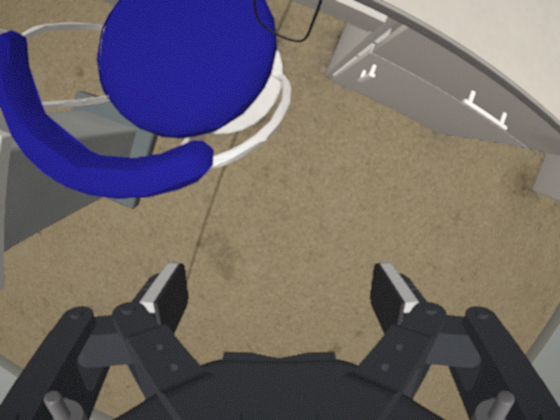

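The scene view shows the block at (294,287), bracket (222,279), small bottle (256,242), big bottle (286,197), cup (232,322) and tray arm from dish (387,202) to tongue (365,232). I'll zoom in on these.

```bash
cat > h.py <<'E'
import numpy as np, cv2, json
from workcell import bot
from scipy.spatial.transform import Rotation as Ro
def ray(n,uv,c=None):
    c=c or bot.get_calibration(n); R=np.array(c['R']);t=np.array(c['t'])
    x=(uv[0]-c['cx'])/c['fx'];y=(uv[1]-c['cy'])/c['fy']
    if n=='wrist':
        r=np.hypot(x,y); s=np.sin(r)/r if r>1e-9 else 1; d=np.array([x*s,y*s,np.cos(r)])
    else: d=np.array([x,y,1.])
    d=d/np.linalg.norm(d)
    return -R.T@t, R.T@d
def pl(n,uv,z,c=None):
    o,d=ray(n,uv,c); return o+d*(z-o[2])/d[2]
def proj(n,X,c=None):
    c=c or bot.get_calibration(n); p=np.array(c['R'])@np.asarray(X,float)+np.array(c['t'])
    if n=='wrist':
        th=np.arctan2(np.hypot(p[0],p[1]),p[2]); q=p[:2]/np.hypot(p[0],p[1])*th
    else: q=p[:2]/p[2]
    return np.array([q[0]*c['fx']+c['cx'],q[1]*c['fy']+c['cy']])
def tri(a,b):
    (o1,d1),(o2,d2)=a,b
    A=np.stack([d1,-d2],1); s=np.linalg.lstsq(A,o2-o1,rcond=None)[0]
    p,q=o1+d1*s[0],o2+d2*s[1]; return (p+q)/2,np.linalg.norm(p-q)
def Rt(s): return Ro.from_euler('xyz',s['tool_rot']).as_matrix()
def crop(src,x0,y0,w,h,k,out):
    im=cv2.imread(src)[y0:y0+h,x0:x0+w]; cv2.imwrite(out,cv2.resize(im,None,fx=k,fy=k,interpolation=cv2.INTER_CUBIC))
E
python3 - <<'E'
from h import *
crop('pics/scene0.png',190,160,140,190,4,'pics/c1.png') if 0 else None
crop('pics/scene0.png',190,210,140,130,5,'pics/c1.png')
crop('pics/scene0.png',345,165,80,80,7,'pics/c2.png')
crop('pics/side0.png',160,160,240,170,3,'pics/c3.png')
E
```

```text
(no output)
```

View pics/c1.png

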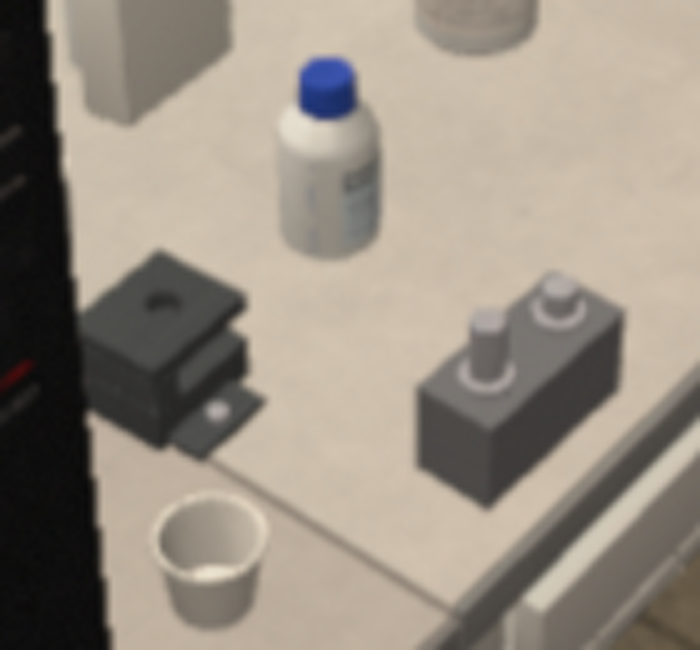

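View pics/c2.png

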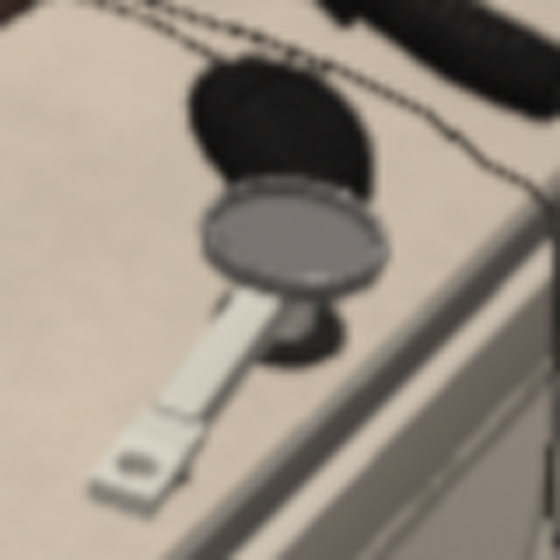

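View pics/c3.png

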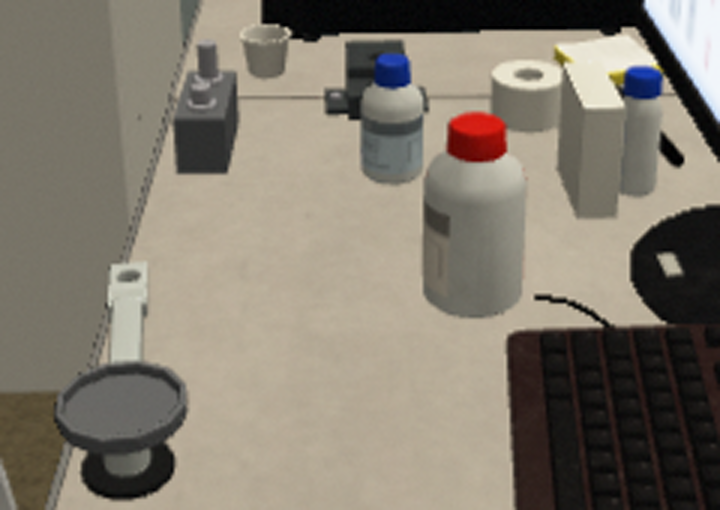

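```bash
python3 - <<'E'
from h import *
def un(p,o,k): return [(p[0]+.5)/k-.5+o[0],(p[1]+.5)/k-.5+o[1]]
a=lambda p:un(p,(190,210),5)
b=lambda p:un(p,(345,165),7)
s=lambda p:un(p,(160,160),3)
P=lambda n,l,p,z:print(l,pl(n,p,z).round(4))
for l,p,z in [('brhole',(163,301),.048),('ear c_up',(160,250),.048),('ear right',(245,298),.048),('ear near',(155,372),.048),('ear left',(80,325),.048),
 ('long top',(490,320),.082),('short top',(560,284),.066),('blk left',(418,388),.048),('blk near',(488,428),.048),('blk right',(622,312),.048),('blk back',(552,275),.048),
 ('bottle cap',(327,72),.096),('bottle base near',(330,255),0),('cup rim c',(210,540),.038),('bracket web',(209,455),.010)]: P('scene',l,a(p),z)
for l,p,z in [('t hole',(137,462),.035),('dish',(295,238),.049),('tongue L',(90,488),.035),('tongue R',(150,508),.035),('sh L',(160,408),.035),('sh R',(205,425),.035)]: P('scene',l,b(p),z)
for l,p,z in [('S hole',(128,275),.035),('S dish',(122,402),.049),('S bottle cap',(393,62),.096),('S long top',(207,45),.082),('S short',(201,87),.066),('S ear',(376,41),.048),('S earL',(347,63),.048),('S big cap',(477,122),.126),('S roll',(528,74),.04),('S cup',(266,35),.038),
 ('S ear back L',(346,42),.048),('S ear back R',(404,42),.048),('white box',(600,70),.08),('tower foot L',(263,38),0),('tower foot R',(640,28),0)]: P('side',l,s(p),z)
print(tri(ray('scene',b((137,462))),ray('side',s((128,275)))))
print(tri(ray('scene',a((490,314))),ray('side',s((207,41)))))
E
```

```text
brhole [0.6599 0.1488 0.048 ]
ear c_up [0.684  0.1256 0.048 ]
ear right [0.6337 0.1251 0.048 ]
ear near [0.6322 0.1825 0.048 ]
ear left [0.6768 0.182  0.048 ]
long top [0.521  0.0985 0.082 ]
short top [0.5216 0.048  0.066 ]
blk left [0.5408 0.1206 0.048 ]
blk near [0.504  0.1205 0.048 ]
blk right [0.5013 0.029  0.048 ]
blk back [0.539 0.029 0.048]
bottle cap [0.6702 0.0271 0.096 ]
bottle base near [0.6594 0.0398 0.    ]
cup rim c [0.5577 0.2295 0.038 ]
bracket web [0.6086 0.1773 0.01  ]
t hole [ 0.4987 -0.1831  0.035 ]
dish [ 0.5146 -0.3251  0.049 ]
tongue L [ 0.5039 -0.1599  0.035 ]
tongue R [ 0.482  -0.1634  0.035 ]
sh L [ 0.5084 -0.216   0.035 ]
sh R [ 0.4908 -0.2174  0.035 ]
S hole [ 0.4959 -0.1817  0.035 ]
S dish [ 0.5175 -0.3349  0.049 ]
S bottle cap [0.6693 0.0218 0.096 ]
S long top [0.521  0.0936 0.082 ]
S short [0.5203 0.0462 0.066 ]
S ear [0.6573 0.1838 0.048 ]
S earL [0.6326 0.1349 0.048 ]
S big cap [ 0.7193 -0.1486  0.126 ]
S roll [0.7839 0.1271 0.04  ]
S cup [0.5582 0.2254 0.038 ]
S ear back L [0.6312 0.1821 0.048 ]
S ear back R [0.6816 0.181  0.048 ]
white box [0.8283 0.0408 0.08  ]
tower foot L [0.5481 0.3136 0.    ]
tower foot R [0.9163 0.3316 0.    ]
(array([ 0.49713829, -0.18232897,  0.03575397]), np.float64(0.0021507047732465534))
(array([0.52121277, 0.09751806, 0.08413612]), np.float64(0.0010378101187626804))
```

```bash
python3 - <<'E'
from h import *
s=bot.observe(); R=Rt(s); print(R.round(3)); c=bot.get_calibration('wrist'); C=-np.array(c['R']).T@c['t']; print('cam',C, 'in tool',R.T@(C-s['position']))
E
```

```text
[[-0.     0.366 -0.931]
 [ 0.001 -0.931 -0.366]
 [-1.    -0.001  0.   ]]
cam [ 0.29470711 -0.55594481  0.37416592] in tool [-0.12631112  0.00036098 -0.07074026]
```

```bash
cat > go.py <<'E'
# python3 go.py x y z yawdeg(tool y direction)  -> shift in tool axes
from h import *
import sys
def go(x,y,z,yaw):
    s=bot.observe(); R=Rt(s); p=s['position']
    a=np.radians(yaw); ty=np.array([np.cos(a),np.sin(a),0]); tx=np.array([0,0,-1.]); T=np.stack([tx,ty,np.cross(tx,ty)],1)
    rv=np.degrees(Ro.from_matrix(R.T@T).as_rotvec()); d=R.T@(np.array([x,y,z])-p)
    print('clock',round(s['clock'],2),'pos',p.round(4),'F',s['force'].round(1),'w',round(s['grip_width'],4)); print('t',d.round(4),'w',rv.round(2))
if __name__=='__main__': go(*map(float,sys.argv[1:5]))
E
python3 go.py .670 .024 .25 0
```

```text
clock 0.15 pos [ 0.2287 -0.5814  0.2479] F [-0.1 -0.5 -1. ] w 0.0855
t [-0.0018 -0.4018 -0.6323] w [-6.853e+01 -3.000e-02  4.000e-02]
```

```bash
python3 -m creep '[{"ty":-0.402,"tz":-0.632,"wx":-68.5},{"ty":-0.402,"tz":-0.632,"wx":-68.5},{"ty":-0.402,"tz":-0.632,"wx":-68.5},{"ty":-0.402,"tz":-0.632,"wx":-68.5},{"ty":-0.402,"tz":-0.632,"wx":-68.5},{"ty":-0.402,"tz":-0.632,"wx":-68.5},{"ty":-0.402,"tz":-0.632,"wx":-68.5},{"ty":-0.402,"tz":-0.632,"wx":-68.5}]' 40; python3 go.py .670 .024 .25 0
```

```text
clock 0.15 pos [ 0.2287 -0.5814  0.2479] F [-0.1 -0.5 -1. ] w 0.0855
t [-0.0018 -0.4018 -0.6323] w [-6.853e+01 -3.000e-02  4.000e-02]$[0]: bad value
```

```bash
python3 -m creep '[{"wx":-68.5,"wy":0,"wz":0,"tx":0,"ty":-0.402,"tz":-0.632,"claw":0},{"wx":-68.5,"wy":0,"wz":0,"tx":0,"ty":-0.402,"tz":-0.632,"claw":0},{"wx":-68.5,"wy":0,"wz":0,"tx":0,"ty":-0.402,"tz":-0.632,"claw":0},{"wx":-68.5,"wy":0,"wz":0,"tx":0,"ty":-0.402,"tz":-0.632,"claw":0},{"wx":-68.5,"wy":0,"wz":0,"tx":0,"ty":-0.402,"tz":-0.632,"claw":0},{"wx":-68.5,"wy":0,"wz":0,"tx":0,"ty":-0.402,"tz":-0.632,"claw":0},{"wx":-68.5,"wy":0,"wz":0,"tx":0,"ty":-0.402,"tz":-0.632,"claw":0},{"wx":-68.5,"wy":0,"wz":0,"tx":0,"ty":-0.402,"tz":-0.632,"claw":0}]' 40; python3 go.py .670 .024 .25 0
```

```text
clock: 0.95
position: [0.465, -0.2565, 0.2483]
tool_rot: [-2.686, 1.57, 2.032]
force: [0.7, -1.0, -0.2]
grip_width: 0.0853
clock 0.95 pos [ 0.465  -0.2565  0.2483] F [ 0.7 -1.  -0.2] w 0.0853
t [-0.0016  0.2066 -0.2793] w [ 0.32 -0.03  0.02]
```

```bash
python3 - <<'E'
from h import *
c=bot.get_calibration('wrist'); im=bot.grab_frame('wrist'); cv2.imwrite('pics/w1.png',im)
json.dump({k:np.array(v).tolist() for k,v in c.items()},open('w1.json','w'))
for X in [(.497,-.182,.035),(.516,-.330,.049),(.5065,-.256,.039)]: print(proj('wrist',X,c).round(0))
E
```

```text
[310. 117.]
[325. 255.]
[318. 187.]
```

View pics/w1.png

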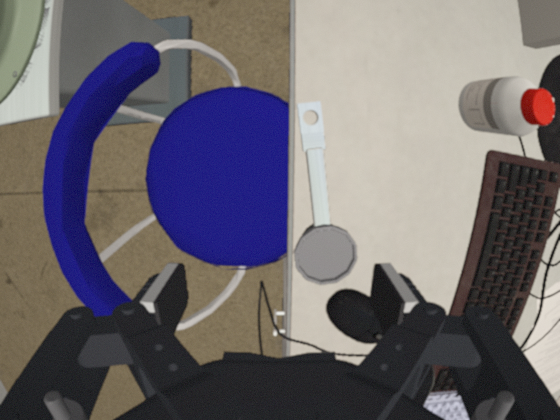

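The wrist view shows the tongue hole at (311,117) and the dish centre at (325,253), which matches the external views. Next is the bottle.

```bash
python3 - <<'E'
from h import *
c=json.load(open('w1.json'))
h=pl('wrist',(311,117),.035,c);d=pl('wrist',(325.5,253),.049,c);print(h,d,np.linalg.norm((h-d)[:2]),np.degrees(np.arctan2(*(h-d)[[1,0]])),(h+d)/2)
E
python3 -m creep '[{"wx":0,"wy":0,"wz":0,"tx":0,"ty":0.207,"tz":-0.279,"claw":0},{"wx":0,"wy":0,"wz":0,"tx":0,"ty":0.207,"tz":-0.279,"claw":0},{"wx":0,"wy":0,"wz":0,"tx":0,"ty":0.207,"tz":-0.279,"claw":0},{"wx":0,"wy":0,"wz":0,"tx":0,"ty":0.207,"tz":-0.279,"claw":0},{"wx":0,"wy":0,"wz":0,"tx":0,"ty":0.207,"tz":-0.279,"claw":0},{"wx":0,"wy":0,"wz":0,"tx":0,"ty":0.207,"tz":-0.279,"claw":0},{"wx":0,"wy":0,"wz":0,"tx":0,"ty":0.207,"tz":-0.279,"claw":0},{"wx":0,"wy":0,"wz":0,"tx":0,"ty":0.207,"tz":-0.279,"claw":0}]'
python3 - <<'E'
from h import *
c=bot.get_calibration('wrist'); im=bot.grab_frame('wrist'); cv2.imwrite('pics/w2.png',im)
json.dump({k:np.array(v).tolist() for k,v in c.items()},open('w2.json','w'))
E
python3 go.py .670 .024 .25 0
```

```text
[ 0.49775685 -0.18224987  0.035     ] [ 0.51642528 -0.32706823  0.049     ] 0.14601666929201115 97.3454483095481 [ 0.50709107 -0.25465905  0.042     ]
clock: 1.8
position: [0.6716, 0.0412, 0.2494]
tool_rot: [2.791, 1.564, 1.25]
force: [-1.6, 0.3, -0.1]
grip_width: 0.0855
clock 1.85 pos [0.6712 0.0395 0.2493] F [-0.5 -0.7  0.6] w 0.0854
t [-0.0008 -0.0016  0.0155] w [ 1.6  -0.33 -0.11]
```

View pics/w2.png

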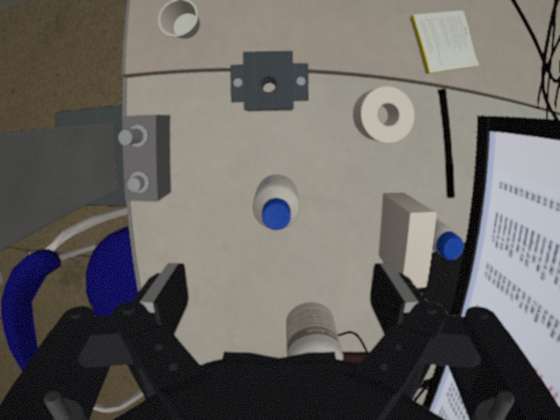

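```bash
python3 - <<'E'
from h import *
crop('pics/w2.png',220,40,100,90,7,'pics/c4.png')
crop('pics/w2.png',110,105,80,105,6,'pics/c5.png')
c=json.load(open('w2.json'))
for n,p,z in [('cap',(276,213),.096),('hole',(268.5,86),.048),('long',(125,138),.082),('short',(136,184.5),.066)]: print(n,pl('wrist',p,z,c).round(4))
E
```

```text
cap [0.6698 0.0305 0.096 ]
hole [0.6588 0.1473 0.048 ]
long [0.5215 0.0977 0.082 ]
short [0.5239 0.0484 0.066 ]
```

View pics/c4.png

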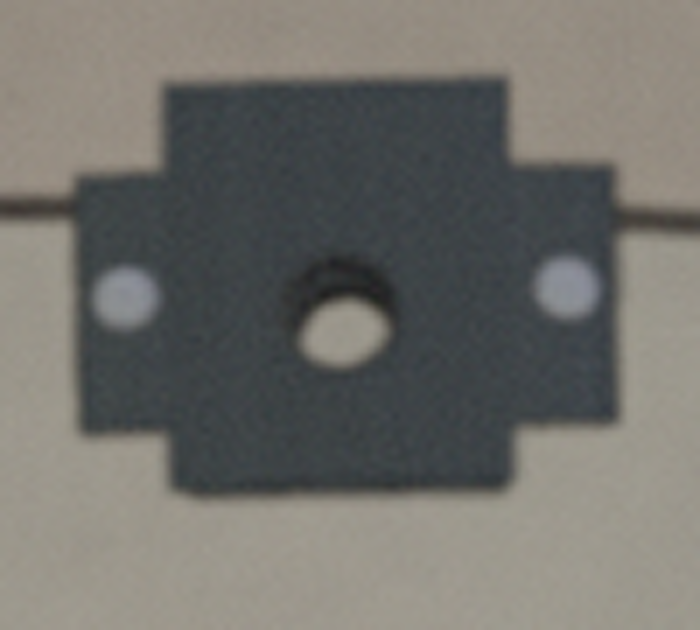

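View pics/c5.png

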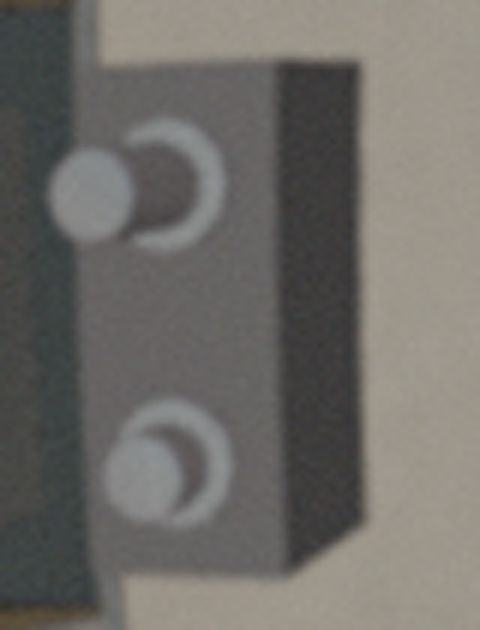

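```bash
python3 - <<'E'
from h import *
c=json.load(open('w2.json'))
f=lambda p:pl('wrist',((p[0]+.5)/7-.5+220,(p[1]+.5)/7-.5+40),.048,c)[:2]
h=f((343,312)); b=[f(p) for p in [(165,85),(507,78),(172,490),(512,487)]]
print(h,np.mean(b,0)); g=lambda a,b:np.degrees(np.arctan2(*(b-a)[::-1]))
print(g(b[0],b[1]),g(b[2],b[3]),g(b[2],b[0]),g(b[3],b[1]),np.array(b).round(4))
print(pl('wrist',(124.75,137.1),.082,c))
E
python3 go.py .670 .027 .046 0
```

```text
[0.6588338  0.14917884] [0.65805578 0.15371257]
2.261316209905782 1.7802153355448955 92.56710285058203 92.33159996026392 [[0.6325 0.1827]
 [0.6811 0.1846]
 [0.6352 0.123 ]
 [0.6835 0.1245]]
[0.52125904 0.09857587 0.082     ]
clock 1.85 pos [0.6712 0.0395 0.2493] F [-0.5 -0.7  0.6] w 0.0854
t [ 0.2032 -0.0019  0.0137] w [ 1.6  -0.33 -0.11]
```

```bash
python3 -m creep '[{"wx":1.6,"wy":-0.3,"wz":0,"tx":0.02,"ty":-0.002,"tz":0.0137,"claw":0},{"wx":1.6,"wy":-0.3,"wz":0,"tx":0.06,"ty":-0.002,"tz":0.0137,"claw":0},{"wx":1.6,"wy":-0.3,"wz":0,"tx":0.1,"ty":-0.002,"tz":0.0137,"claw":0},{"wx":1.6,"wy":-0.3,"wz":0,"tx":0.14,"ty":-0.002,"tz":0.0137,"claw":0},{"wx":1.6,"wy":-0.3,"wz":0,"tx":0.175,"ty":-0.002,"tz":0.0137,"claw":0},{"wx":1.6,"wy":-0.3,"wz":0,"tx":0.195,"ty":-0.002,"tz":0.0137,"claw":0},{"wx":1.6,"wy":-0.3,"wz":0,"tx":0.203,"ty":-0.002,"tz":0.0137,"claw":0},{"wx":1.6,"wy":-0.3,"wz":0,"tx":0.203,"ty":-0.002,"tz":0.0137,"claw":0}]'; python3 go.py .670 .027 .046 0
```

```text
clock: 2.65
position: [0.6694, 0.0262, 0.0456]
tool_rot: [2.066, 1.57, 0.494]
force: [0.5, 0.9, 0.8]
grip_width: 0.085
clock 2.65 pos [0.6694 0.0262 0.0456] F [0.5 0.9 0.8] w 0.085
t [-0.0004  0.0006 -0.0008] w [-0.03 -0.01 -0.03]
```

```bash
python3 -m creep '[{"wx":0,"wy":0,"wz":0,"tx":0,"ty":0,"tz":0,"claw":0.6},{"wx":0,"wy":0,"wz":0,"tx":0,"ty":0,"tz":0,"claw":0.6},{"wx":0,"wy":0,"wz":0,"tx":0,"ty":0,"tz":0,"claw":0.6},{"wx":0,"wy":0,"wz":0,"tx":0,"ty":0,"tz":0,"claw":0.6},{"wx":0,"wy":0,"wz":0,"tx":0,"ty":0,"tz":0,"claw":0.6},{"wx":0,"wy":0,"wz":0,"tx":0,"ty":0,"tz":0,"claw":0.6}]' 40; python3 go.py .670 .027 .046 0
```

```text
clock: 3.25
position: [0.6699, 0.026, 0.047]
tool_rot: [1.545, 1.569, -0.027]
force: [-2.7, -1.3, 8.7]
grip_width: 0.0469
clock 3.25 pos [0.6699 0.026  0.047 ] F [-2.7 -1.3  8.7] w 0.0469
t [ 0.001   0.0001 -0.001 ] w [-0.05  0.   -0.11]
```

```bash
python3 -m creep '[{"wx":0,"wy":0,"wz":0,"tx":-0.02,"ty":0,"tz":0,"claw":0.6},{"wx":0,"wy":0,"wz":0,"tx":-0.05,"ty":0,"tz":0,"claw":0.6},{"wx":0,"wy":0,"wz":0,"tx":-0.06,"ty":-0.02,"tz":0.02,"claw":0.6},{"wx":0,"wy":0,"wz":0,"tx":-0.06,"ty":-0.05,"tz":0.04,"claw":0.6},{"wx":0,"wy":0,"wz":0,"tx":-0.06,"ty":-0.08,"tz":0.065,"claw":0.6},{"wx":0,"wy":0,"wz":0,"tx":-0.06,"ty":-0.1,"tz":0.08,"claw":0.6},{"wx":0,"wy":0,"wz":0,"tx":-0.06,"ty":-0.11,"tz":0.088,"claw":0.6},{"wx":0,"wy":0,"wz":0,"tx":-0.06,"ty":-0.11,"tz":0.088,"claw":0.6}]'; python3 go.py .56 -.062 .048 0
python3 - <<'E'
from h import *
cv2.imwrite('pics/side2.png',bot.grab_frame('side'))
E
```

```text
clock: 4.05
position: [0.5592, -0.0632, 0.1073]
tool_rot: [1.232, 1.568, -0.341]
force: [0.0, 0.6, -2.0]
grip_width: 0.0475
clock 4.05 pos [ 0.5592 -0.0632  0.1073] F [ 0.   0.6 -2. ] w 0.0475
t [ 0.0593  0.0007 -0.0012] w [-0.14  0.04 -0.12]
```

View pics/side2.png

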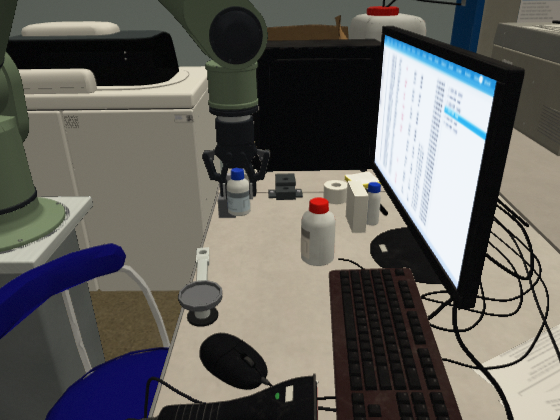

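The bottle hangs upright in the jaws at (238,192). I'll lower it and release.

```bash
python3 -m creep '[{"wx":0,"wy":0,"wz":0,"tx":0.025,"ty":0,"tz":0,"claw":0.6},{"wx":0,"wy":0,"wz":0,"tx":0.045,"ty":0,"tz":0,"claw":0.6},{"wx":0,"wy":0,"wz":0,"tx":0.055,"ty":0,"tz":0,"claw":0.6},{"wx":0,"wy":0,"wz":0,"tx":0.0585,"ty":0,"tz":0,"claw":0.6},{"wx":0,"wy":0,"wz":0,"tx":0.06,"ty":0,"tz":0,"claw":0.6},{"wx":0,"wy":0,"wz":0,"tx":0.06,"ty":0,"tz":0,"claw":0.6}]'; python3 go.py .56 -.062 .048 0
```

```text
clock: 4.7
position: [0.5609, -0.0618, 0.0478]
tool_rot: [1.573, 1.567, 0.001]
force: [0.3, 0.2, -1.3]
grip_width: 0.0474
clock 4.7 pos [ 0.5609 -0.0618  0.0478] F [ 0.3  0.2 -1.3] w 0.0474
t [-0.0002 -0.0009  0.0002] w [-0.06 -0.   -0.22]
```

```bash
python3 -m creep '[{"wx":0,"wy":0,"wz":0,"tx":0.001,"ty":0,"tz":0,"claw":0.6},{"wx":0,"wy":0,"wz":0,"tx":0.0015,"ty":0,"tz":0,"claw":0.6},{"wx":0,"wy":0,"wz":0,"tx":0.0015,"ty":0,"tz":0,"claw":0.4},{"wx":0,"wy":0,"wz":0,"tx":0.0015,"ty":0,"tz":0,"claw":0.2},{"wx":0,"wy":0,"wz":0,"tx":0.0015,"ty":0,"tz":0,"claw":0},{"wx":0,"wy":0,"wz":0,"tx":0.0015,"ty":0,"tz":0,"claw":0},{"wx":0,"wy":0,"wz":0,"tx":0.0015,"ty":0,"tz":0,"claw":0}]'; python3 go.py .56 -.062 .20 0
```

```text
clock: 5.4
position: [0.5609, -0.0618, 0.0464]
tool_rot: [1.575, 1.567, 0.003]
force: [0.7, 0.3, 0.1]
grip_width: 0.0853
clock 5.4 pos [ 0.5609 -0.0618  0.0464] F [0.7 0.3 0.1] w 0.0853
t [-0.1536 -0.0003  0.0002] w [-0.07 -0.   -0.22]
```

```bash
python3 -m creep '[{"wx":0,"wy":0,"wz":0,"tx":-0.04,"ty":0,"tz":0,"claw":0},{"wx":0,"wy":0,"wz":0,"tx":-0.09,"ty":0,"tz":0,"claw":0},{"wx":0,"wy":0,"wz":0,"tx":-0.12,"ty":0,"tz":0.02,"claw":0},{"wx":-2,"wy":0,"wz":0,"tx":-0.12,"ty":-0.01,"tz":0.065,"claw":0},{"wx":-5,"wy":0,"wz":0,"tx":-0.12,"ty":-0.025,"tz":0.115,"claw":0},{"wx":-7.4,"wy":0,"wz":0,"tx":-0.12,"ty":-0.04,"tz":0.16,"claw":0},{"wx":-7.4,"wy":0,"wz":0,"tx":-0.11,"ty":-0.054,"tz":0.1937,"claw":0},{"wx":-7.4,"wy":0,"wz":0,"tx":-0.1,"ty":-0.054,"tz":0.1937,"claw":0}]'
python3 - <<'E'
from h import *
c=bot.get_calibration('wrist'); im=bot.grab_frame('wrist'); cv2.imwrite('pics/w3.png',im)
json.dump({k:np.array(v).tolist() for k,v in c.items()},open('w3.json','w'))
cv2.imwrite('pics/side3.png',bot.grab_frame('side'))
E
python3 go.py .507 -.2555 .03 7.3
```

```text
clock: 6.2
position: [0.5037, -0.261, 0.1457]
tool_rot: [0.761, 1.567, -0.689]
force: [0.3, 1.1, -0.7]
grip_width: 0.0853
clock 6.3 pos [ 0.5054 -0.2557  0.1451] F [-0.1  0.4 -0. ] w 0.0853
t [0.1151 0.0013 0.    ] w [-0.06 -0.03 -0.13]
```

View pics/w3.png

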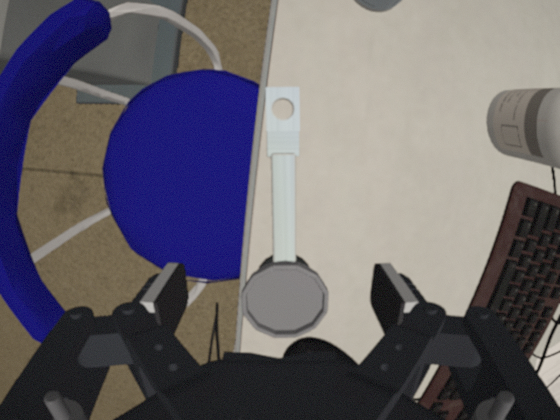

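View pics/side3.png

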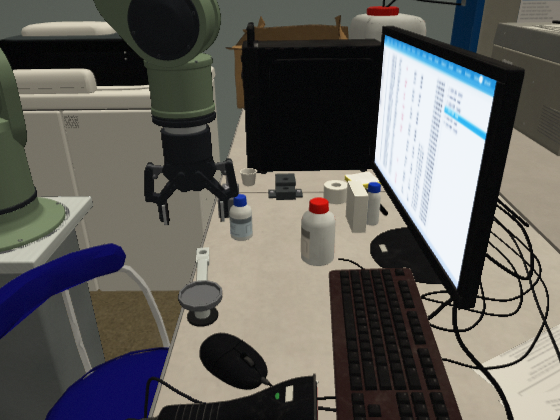

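```bash
python3 - <<'E'
from h import *
c=json.load(open('w3.json'))
h=pl('wrist',(283,108),.035,c);d=pl('wrist',(285,299),.049,c);print(h,d,np.linalg.norm((h-d)[:2]),np.degrees(np.arctan2(*(h-d)[[1,0]])),(h+d)/2)
E
```

```text
[ 0.49742866 -0.18219657  0.035     ] [ 0.51681277 -0.32659188  0.049     ] 0.14569059167208176 97.64586688013664 [ 0.50712072 -0.25439423  0.042     ]
```

```bash
python3 -m creep '[{"wx":0,"wy":0,"wz":0,"tx":0.03,"ty":0.0015,"tz":0.0005,"claw":0},{"wx":0,"wy":0,"wz":0,"tx":0.07,"ty":0.0015,"tz":0.0005,"claw":0},{"wx":0,"wy":0,"wz":0,"tx":0.1,"ty":0.0015,"tz":0.0005,"claw":0},{"wx":0,"wy":0,"wz":0,"tx":0.112,"ty":0.0015,"tz":0.0005,"claw":0},{"wx":0,"wy":0,"wz":0,"tx":0.115,"ty":0.0015,"tz":0.0005,"claw":0},{"wx":0,"wy":0,"wz":0,"tx":0.115,"ty":0.0015,"tz":0.0005,"claw":0.4},{"wx":0,"wy":0,"wz":0,"tx":0.115,"ty":0.0015,"tz":0.0005,"claw":0.7},{"wx":0,"wy":0,"wz":0,"tx":0.115,"ty":0.0015,"tz":0.0005,"claw":0.9}]' 60;  python3 go.py .507 -.2555 .03 7.5
```

```text
clock: 7.1
position: [0.5078, -0.2562, 0.0313]
tool_rot: [1.475, 1.567, 0.03]
force: [0.1, -0.2, 1.0]
grip_width: 0.0441
clock 7.1 pos [ 0.5078 -0.2562  0.0313] F [ 0.1 -0.2  1. ] w 0.0441
t [ 0.0013 -0.0007 -0.0008] w [-0.27  0.02 -0.22]
```

```bash
python3 -m creep '[{"wx":0,"wy":0,"wz":0,"tx":0,"ty":0,"tz":0,"claw":0.95},{"wx":0,"wy":0,"wz":0,"tx":0,"ty":0,"tz":0,"claw":0.95},{"wx":0,"wy":0,"wz":0,"tx":0,"ty":0,"tz":0,"claw":0.95},{"wx":0,"wy":0,"wz":0,"tx":0,"ty":0,"tz":0,"claw":0.95},{"wx":0,"wy":0,"wz":0,"tx":0,"ty":0,"tz":0,"claw":0.95},{"wx":0,"wy":0,"wz":0,"tx":0,"ty":0,"tz":0,"claw":0.95}]' 60;  python3 go.py .507 -.2555 .03 7.5
```

```text
clock: 7.7
position: [0.5082, -0.2565, 0.0322]
tool_rot: [1.308, 1.566, -0.136]
force: [-3.3, 0.3, 11.9]
grip_width: 0.0167
clock 7.7 pos [ 0.5082 -0.2565  0.0322] F [-3.3  0.3 11.9] w 0.0167
t [ 0.0022 -0.001  -0.0012] w [-0.28  0.07 -0.26]
```

```bash
python3 -m creep '[{"wx":0,"wy":0,"wz":0,"tx":-0.01,"ty":0,"tz":0,"claw":0.95},{"wx":0,"wy":0,"wz":0,"tx":-0.04,"ty":0,"tz":0,"claw":0.95},{"wx":0,"wy":0,"wz":0,"tx":-0.08,"ty":0,"tz":0,"claw":0.95},{"wx":0,"wy":0,"wz":0,"tx":-0.115,"ty":0,"tz":0,"claw":0.95},{"wx":0,"wy":0,"wz":0,"tx":-0.13,"ty":0,"tz":0,"claw":0.95},{"wx":0,"wy":0,"wz":0,"tx":-0.135,"ty":0,"tz":0,"claw":0.95}]' 60;  python3 go.py .662 .015 .165 1.5
python3 - <<'E'
from h import *
c=bot.get_calibration('wrist'); im=bot.grab_frame('wrist'); cv2.imwrite('pics/w4.png',im)
cv2.imwrite('pics/sc4.png',bot.grab_frame('scene'))
E
```

```text
clock: 8.3
position: [0.5079, -0.2568, 0.1689]
tool_rot: [1.173, 1.564, -0.273]
force: [-0.3, 0.0, -2.6]
grip_width: 0.0165
clock 8.3 pos [ 0.5079 -0.2568  0.1689] F [-0.3  0.  -2.6] w 0.0165
t [ 0.0044  0.1869 -0.2504] w [ 5.7   0.14 -0.37]
```

View pics/w4.png

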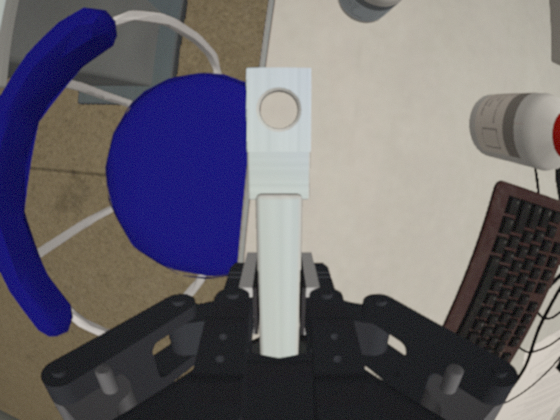

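View pics/sc4.png

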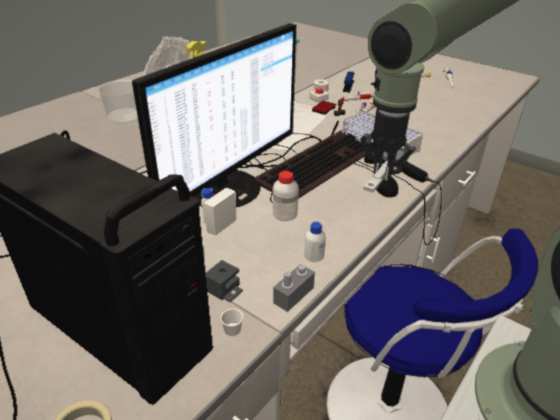

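```bash
python3 - <<'E'
from h import *
s=bot.observe();R=Rt(s);p=s['position']
print(s['clock'],p)
for dz in (0,.003,.006):
    print(dz,R.T@(pl('wrist',(279,109),p[2]+dz)-p))
im=cv2.imread('pics/w4.png')[60:130,240:330]; cv2.imwrite('pics/c6.png',cv2.resize(im,None,fx=7,fy=7,interpolation=cv2.INTER_CUBIC))
E
```

```text
8.4 [ 0.50727553 -0.25654678  0.16701584]
0 [-9.97090348e-05  8.38708590e-05 -7.47603576e-02]
0.003 [-3.09961257e-03  8.19382236e-05 -7.46585363e-02]
0.006 [-6.09951610e-03  8.00055882e-05 -7.45567149e-02]
```

View pics/c6.png

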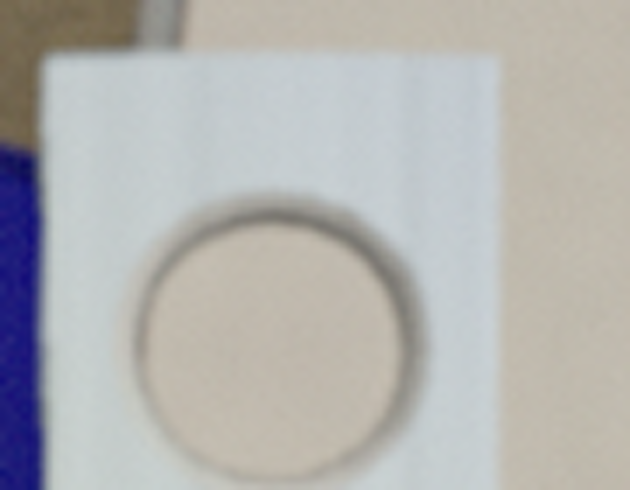

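```bash
python3 -m creep '[{"wx":0.5,"wy":0,"wz":0,"tx":0,"ty":0.01,"tz":-0.02,"claw":0.95},{"wx":1.5,"wy":0,"wz":0,"tx":0,"ty":0.035,"tz":-0.06,"claw":0.95},{"wx":2.5,"wy":0,"wz":0,"tx":0,"ty":0.07,"tz":-0.1,"claw":0.95},{"wx":3.5,"wy":0,"wz":0,"tx":0,"ty":0.11,"tz":-0.14,"claw":0.95},{"wx":4.5,"wy":0,"wz":0,"tx":0,"ty":0.145,"tz":-0.185,"claw":0.95},{"wx":5.7,"wy":0,"wz":0,"tx":0,"ty":0.175,"tz":-0.225,"claw":0.95},{"wx":5.7,"wy":0,"wz":0,"tx":0,"ty":0.187,"tz":-0.25,"claw":0.95},{"wx":5.7,"wy":0,"wz":0,"tx":0,"ty":0.187,"tz":-0.25,"claw":0.95}]' 60;  python3 go.py .662 .015 .034 1.5
python3 - <<'E'
from h import *
s=bot.observe(); c=bot.get_calibration('wrist'); im=bot.grab_frame('wrist'); cv2.imwrite('pics/w5.png',im)
json.dump({k:np.array(v).tolist() for k,v in c.items()},open('w5.json','w'))
print(s['position'],bot.observe()['position'],s['qd'].round(3))
E
```

```text
clock: 9.2
position: [0.6618, 0.023, 0.1652]
tool_rot: [2.434, 1.567, 0.897]
force: [-0.9, 0.7, -2.5]
grip_width: 0.0167
clock 9.2 pos [0.6618 0.023  0.1652] F [-0.9  0.7 -2.5] w 0.0167
t [ 0.1312 -0.0005  0.0084] w [ 0.46 -0.18 -0.15]
[0.66183679 0.02301666 0.16520034] [0.66107811 0.01902277 0.16504867] [ 0.08  -0.026  0.049  0.054  0.01  -0.006  0.053]
```

View pics/w5.png

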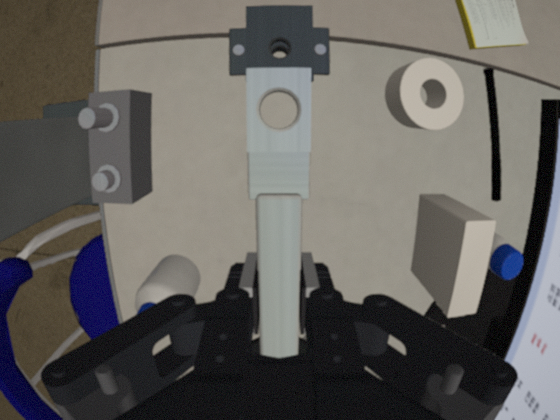

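```bash
python3 - <<'E'
from h import *
crop('pics/w5.png',220,0,120,85,6,'pics/c7.png')
c=json.load(open('w5.json'))
a=pl('wrist',(239,49),.010,c);b=pl('wrist',(320,48.5),.01,c);print(a,b,(a+b)/2,np.linalg.norm(a-b),np.degrees(np.arctan2(*(b-a)[[1,0]])))
E
```

```text
[0.6236806 0.1560201 0.01     ] [0.69294915 0.15891169 0.01      ] [0.65831487 0.1574659  0.01      ] 0.06932887420198199 2.390404263008724
```

View pics/c7.png

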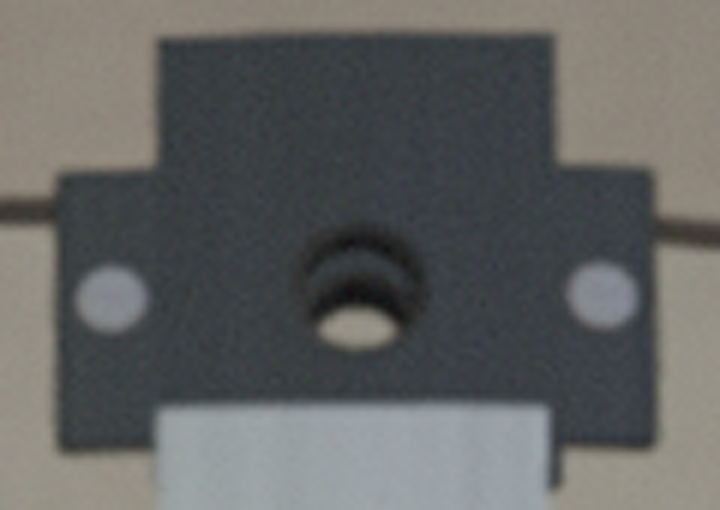

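```bash
python3 - <<'E'
from h import *
c=json.load(open('w5.json'))
f=lambda p,z:pl('wrist',((p[0]+.5)/6-.5+220,(p[1]+.5)/6-.5),z,c)
print('hole',f((362,285),.048)); a=f((160,40),.048);b=f((553,35),.048); print(a,b,np.degrees(np.arctan2(*(b-a)[[1,0]])),np.linalg.norm(a-b))
a=f((112,298),.01);b=f((603,295),.01); print(np.degrees(np.arctan2(*(b-a)[[1,0]])))
E
python3 go.py .662 .015 .034 1.5
```

```text
hole [0.65869291 0.14946755 0.048     ]
[0.63235788 0.18250093 0.048     ] [0.68139069 0.18493218 0.048     ] 2.838637814332695 0.04909305096231923
2.3662214525407848
clock 9.25 pos [0.6611 0.019  0.165 ] F [-0.4 -1.2 -3.6] w 0.0168
t [0.131  0.0006 0.0041] w [ 0.3  -0.04 -0.1 ]
```

```bash
python3 go.py .6639 .015 .0332 2.2; python3 -m creep '[{"wx":-0.5,"wy":0,"wz":0,"tx":0.02,"ty":0.003,"tz":0.004,"claw":0.95},{"wx":-0.5,"wy":0,"wz":0,"tx":0.05,"ty":0.003,"tz":0.004,"claw":0.95},{"wx":-0.5,"wy":0,"wz":0,"tx":0.085,"ty":0.003,"tz":0.004,"claw":0.95},{"wx":-0.5,"wy":0,"wz":0,"tx":0.11,"ty":0.003,"tz":0.004,"claw":0.95},{"wx":-0.5,"wy":0,"wz":0,"tx":0.124,"ty":0.003,"tz":0.004,"claw":0.95},{"wx":-0.5,"wy":0,"wz":0,"tx":0.129,"ty":0.003,"tz":0.004,"claw":0.95},{"wx":-0.5,"wy":0,"wz":0,"tx":0.1315,"ty":0.003,"tz":0.004,"claw":0.95},{"wx":-0.5,"wy":0,"wz":0,"tx":0.1315,"ty":0.003,"tz":0.004,"claw":0.95}]' 60;  python3 go.py .6639 .015 .0332 2.2
```

```text
clock 9.25 pos [0.6611 0.019  0.165 ] F [-0.4 -1.2 -3.6] w 0.0168
t [0.1319 0.0025 0.0042] w [-0.4  -0.04 -0.1 ]
clock: 10.05
position: [0.6648, 0.0151, 0.0342]
tool_rot: [1.778, 1.568, 0.247]
force: [0.3, -0.4, -1.8]
grip_width: 0.017
clock 10.05 pos [0.6648 0.0151 0.0342] F [ 0.3 -0.4 -1.8] w 0.017
t [ 0.001  -0.0009  0.0001] w [ 0.09 -0.03 -0.15]
```

```bash
python3 - <<'E'
from h import *
cv2.imwrite('pics/s6.png',bot.grab_frame('side'));cv2.imwrite('pics/sc6.png',bot.grab_frame('scene'))
a=cv2.imread('pics/s6.png')[120:260,210:350];b=cv2.imread('pics/sc6.png')[200:340,190:330]
cv2.imwrite('pics/c8.png',cv2.resize(np.hstack([a,b]),None,fx=2.8,fy=2.8,interpolation=cv2.INTER_CUBIC))
E
python3 go.py .6639 .015 .0332 2.2
```

```text
clock 10.15 pos [0.665  0.0152 0.0346] F [-0.3 -0.5 -2.5] w 0.017
t [ 0.0014 -0.0011  0.0002] w [ 0.09 -0.03 -0.18]
```

View pics/c8.png

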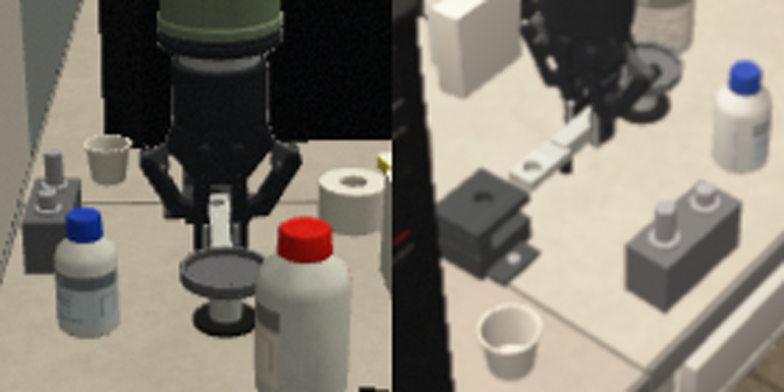

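```bash
python3 go.py .6616 .0739 .0328 2.3; python3 -m creep '[{"wx":0,"wy":0,"wz":0,"tx":0.0018,"ty":-0.0012,"tz":0,"claw":0.95},{"wx":0,"wy":0,"wz":0,"tx":0.0018,"ty":-0.0012,"tz":-0.005,"claw":0.95},{"wx":0,"wy":0,"wz":0,"tx":0.0018,"ty":-0.0012,"tz":-0.014,"claw":0.95},{"wx":0,"wy":0,"wz":0,"tx":0.0018,"ty":-0.0012,"tz":-0.024,"claw":0.95},{"wx":0,"wy":0,"wz":0,"tx":0.0018,"ty":-0.0012,"tz":-0.03,"claw":0.95},{"wx":0,"wy":0,"wz":0,"tx":0.0018,"ty":-0.0012,"tz":-0.03,"claw":0.95}]' 60;  python3 go.py .6616 .0739 .0328 2.3
```

```text
clock 10.15 pos [0.665  0.0152 0.0346] F [-0.3 -0.5 -2.5] w 0.017
t [ 0.0018 -0.001  -0.0588] w [-0.01 -0.03 -0.18]
clock: 10.75
position: [0.6625, 0.047, 0.0329]
tool_rot: [1.949, 1.567, 0.42]
force: [0.1, -0.3, -3.2]
grip_width: 0.0166
clock 10.75 pos [0.6625 0.047  0.0329] F [ 0.1 -0.3 -3.2] w 0.0166
t [ 0.0001  0.0003 -0.0269] w [ 0.1  -0.07 -0.18]
```

```bash
python3 -m creep '[{"wx":0,"wy":0,"wz":0,"tx":0,"ty":0,"tz":-0.008,"claw":0.95},{"wx":0,"wy":0,"wz":0,"tx":0,"ty":0,"tz":-0.017,"claw":0.95},{"wx":0,"wy":0,"wz":0,"tx":0,"ty":0,"tz":-0.024,"claw":0.95},{"wx":0,"wy":0,"wz":0,"tx":0,"ty":0,"tz":-0.027,"claw":0.95},{"wx":0,"wy":0,"wz":0,"tx":0,"ty":0,"tz":-0.027,"claw":0.95},{"wx":0,"wy":0,"wz":0,"tx":0,"ty":0,"tz":-0.027,"claw":0.95}]' 60;  python3 go.py .6616 .0739 .0323 2.3
python3 - <<'E'
from h import *
c=bot.get_calibration('wrist'); im=bot.grab_frame('wrist'); cv2.imwrite('pics/w7.png',im)
json.dump({k:np.array(v).tolist() for k,v in c.items()},open('w7.json','w'))
crop('pics/w7.png',210,60,140,150,4,'pics/c9.png')
E
```

```text
clock: 11.35
position: [0.6614, 0.0736, 0.0329]
tool_rot: [1.859, 1.567, 0.33]
force: [-0.3, -0.5, -1.9]
grip_width: 0.017
clock 11.35 pos [0.6614 0.0736 0.0329] F [-0.3 -0.5 -1.9] w 0.017
t [ 0.0006  0.0003 -0.0003] w [ 0.09 -0.05 -0.18]
```

View pics/c9.png

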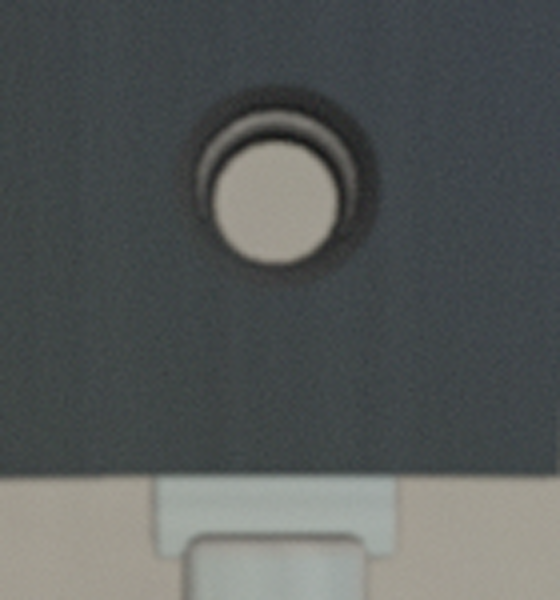

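```bash
python3 - <<'E'
from h import *
c=json.load(open('w7.json'))
f=lambda p,z:pl('wrist',((p[0]+.5)/4-.5+210,(p[1]+.5)/4-.5+60),z,c).round(4)
print('mouth outer top/bot',f((280,87),.048),f((280,285),.048),'L/R',f((186,187),.048),f((380,187),.048))
print('crescent top',f((276,110),.036),'L/R',f((198,187),.036),f((356,187),.036))
print('crescent bottom',f((276,140),.026),'desk disc bottom',f((276,265),.022),f((276,265),0),f((214,200),0),f((337,200),0))
E
```

```text
mouth outer top/bot [0.6581 0.1573 0.048 ] [0.6588 0.1403 0.048 ] L/R [0.6506 0.1485 0.048 ] [0.6669 0.1491 0.048 ]
crescent top [0.6579 0.1566 0.036 ] L/R [0.6509 0.149  0.036 ] [0.6656 0.1496 0.036 ]
crescent bottom [0.658  0.1545 0.026 ] desk disc bottom [0.6585 0.1416 0.022 ] [0.6586 0.1412 0.    ] [0.6508 0.1489 0.    ] [0.6656 0.1495 0.    ]
```

The tongue hole's crescent is centred in the bracket hole within about 1 mm, so I'll set the arm down and release.

```bash
python3 -m creep '[{"wx":0,"wy":0,"wz":0,"tx":0.0008,"ty":0.0003,"tz":0,"claw":0.95},{"wx":0,"wy":0,"wz":0,"tx":0.0012,"ty":0.0003,"tz":0,"claw":0.95},{"wx":0,"wy":0,"wz":0,"tx":0.0012,"ty":0.0003,"tz":0,"claw":0.85},{"wx":0,"wy":0,"wz":0,"tx":0.0012,"ty":0.0003,"tz":0,"claw":0.75},{"wx":0,"wy":0,"wz":0,"tx":0.0012,"ty":0.0003,"tz":0,"claw":0.6},{"wx":0,"wy":0,"wz":0,"tx":0.0012,"ty":0.0003,"tz":0,"claw":0.5},{"wx":0,"wy":0,"wz":0,"tx":0.0012,"ty":0.0003,"tz":0,"claw":0.5}]';  python3 go.py .5213 .098 .18 0
python3 - <<'E'
from h import *
c=bot.get_calibration('wrist'); im=bot.grab_frame('wrist'); cv2.imwrite('pics/w8.png',im)
json.dump({k:np.array(v).tolist() for k,v in c.items()},open('w8.json','w'))
crop('pics/w8.png',210,60,140,150,4,'pics/c10.png')
E
```

```text
clock: 12.1
position: [0.6617, 0.0734, 0.0316]
tool_rot: [1.855, 1.567, 0.325]
force: [0.1, 0.5, 0.3]
grip_width: 0.0424
clock 12.1 pos [0.6617 0.0734 0.0316] F [0.1 0.5 0.3] w 0.0424
t [-0.1488 -0.1388 -0.0305] w [ 2.37 -0.06 -0.18]
```

View pics/c10.png

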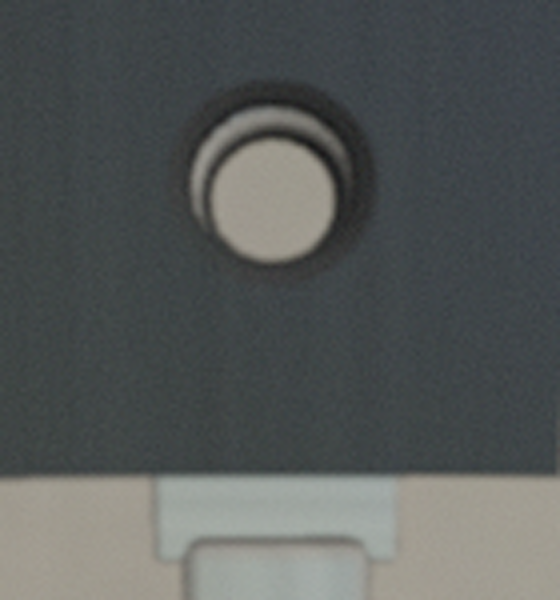

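```bash
python3 -m creep '[{"wx":0,"wy":0,"wz":0,"tx":-0.03,"ty":0,"tz":0,"claw":0.5},{"wx":0,"wy":0,"wz":0,"tx":-0.08,"ty":0,"tz":0,"claw":0.5},{"wx":0,"wy":0,"wz":0,"tx":-0.12,"ty":-0.02,"tz":-0.005,"claw":0.4},{"wx":0.5,"wy":0,"wz":0,"tx":-0.14,"ty":-0.06,"tz":-0.01,"claw":0.3},{"wx":1,"wy":0,"wz":0,"tx":-0.148,"ty":-0.1,"tz":-0.02,"claw":0.3},{"wx":2,"wy":0,"wz":0,"tx":-0.148,"ty":-0.13,"tz":-0.03,"claw":0.3},{"wx":2.3,"wy":0,"wz":0,"tx":-0.148,"ty":-0.139,"tz":-0.031,"claw":0.3},{"wx":2.3,"wy":0,"wz":0,"tx":-0.148,"ty":-0.139,"tz":-0.031,"claw":0.3}]'; 
python3 - <<'E'
from h import *
c=bot.get_calibration('wrist'); im=bot.grab_frame('wrist'); cv2.imwrite('pics/w9.png',im)
json.dump({k:np.array(v).tolist() for k,v in c.items()},open('w9.json','w'))
E
python3 go.py .5213 .0985 .072 0
```

```text
clock: 12.95
position: [0.5206, 0.0986, 0.1797]
tool_rot: [1.747, 1.567, 0.178]
force: [0.8, -0.0, -0.2]
grip_width: 0.0599
clock 13.0 pos [0.5216 0.0983 0.1795] F [ 1.  -1.4  0.2] w 0.0599
t [ 1.075e-01 -7.000e-04 -1.000e-04] w [ 0.09 -0.05 -0.22]
```

View pics/w9.png

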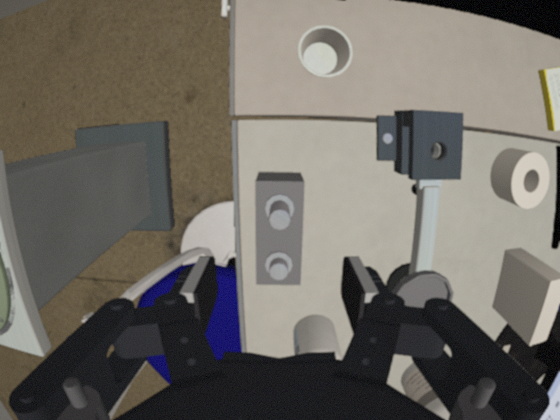

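```bash
python3 - <<'E'
from h import *
crop('pics/w9.png',245,165,70,130,5,'pics/c11.png')
c=json.load(open('w9.json'))
for p,z in [((280,218),.082),((280,205),.052),((279,268),.066)]: print(pl('wrist',p,z,c).round(4))
E
```

```text
[0.5218 0.0995 0.082 ]
[0.522  0.1012 0.052 ]
[0.5212 0.0517 0.066 ]
```

View pics/c11.png

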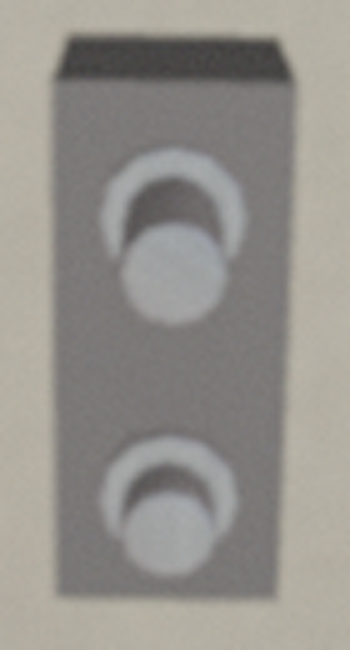

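```bash
python3 -m creep '[{"wx":0,"wy":0,"wz":0,"tx":0.03,"ty":0,"tz":-0.0005,"claw":0.3},{"wx":0,"wy":0,"wz":0,"tx":0.065,"ty":0,"tz":-0.0005,"claw":0.3},{"wx":0,"wy":0,"wz":0,"tx":0.095,"ty":0,"tz":-0.0005,"claw":0.3},{"wx":0,"wy":0,"wz":0,"tx":0.104,"ty":0,"tz":-0.0005,"claw":0.3},{"wx":0,"wy":0,"wz":0,"tx":0.107,"ty":0,"tz":-0.0005,"claw":0.3},{"wx":0,"wy":0,"wz":0,"tx":0.107,"ty":0,"tz":-0.0005,"claw":0.6},{"wx":0,"wy":0,"wz":0,"tx":0.107,"ty":0,"tz":-0.0005,"claw":0.8},{"wx":0,"wy":0,"wz":0,"tx":0.107,"ty":0,"tz":-0.0005,"claw":0.95}]' 60; python3 go.py .5216 .099 .0725 0
```

```text
clock: 13.8
position: [0.5227, 0.099, 0.0736]
tool_rot: [1.777, 1.565, 0.207]
force: [-0.3, 0.0, -0.5]
grip_width: 0.0165
clock 13.8 pos [0.5227 0.099  0.0736] F [-0.3  0.  -0.5] w 0.0165
t [ 0.0011 -0.0011 -0.    ] w [ 0.07 -0.07 -0.32]
```

```bash
python3 -m creep '[{"wx":0,"wy":0,"wz":0,"tx":0,"ty":0,"tz":0,"claw":0.96},{"wx":0,"wy":0,"wz":0,"tx":0,"ty":0,"tz":0,"claw":0.96},{"wx":0,"wy":0,"wz":0,"tx":0,"ty":0,"tz":0,"claw":0.96},{"wx":0,"wy":0,"wz":0,"tx":0,"ty":0,"tz":0,"claw":0.96}]' 60; python3 go.py .5216 .099 .0725 0
```

```text
clock: 14.2
position: [0.5227, 0.0989, 0.0738]
tool_rot: [1.748, 1.565, 0.179]
force: [-3.7, -0.4, 6.1]
grip_width: 0.0138
clock 14.2 pos [0.5227 0.0989 0.0738] F [-3.7 -0.4  6.1] w 0.0138
t [ 0.0013 -0.0011 -0.0001] w [ 0.07 -0.06 -0.32]
```

```bash
python3 -m creep '[{"wx":0,"wy":0,"wz":0,"tx":-0.01,"ty":0,"tz":0,"claw":0.96},{"wx":0,"wy":0,"wz":0,"tx":-0.03,"ty":0,"tz":0,"claw":0.96},{"wx":0,"wy":0,"wz":0,"tx":-0.06,"ty":0,"tz":0,"claw":0.96},{"wx":0,"wy":0,"wz":0,"tx":-0.08,"ty":0,"tz":0,"claw":0.96},{"wx":0,"wy":0,"wz":0,"tx":-0.085,"ty":0,"tz":0,"claw":0.96},{"wx":0,"wy":0,"wz":0,"tx":-0.085,"ty":0,"tz":0,"claw":0.96}]' 60; python3 go.py .6587 .1488 .158 0
python3 - <<'E'
from h import *
c=bot.get_calibration('wrist'); im=bot.grab_frame('wrist'); cv2.imwrite('pics/w10.png',im)
json.dump({k:np.array(v).tolist() for k,v in c.items()},open('w10.json','w'))
cv2.imwrite('pics/s10.png',bot.grab_frame('side'));cv2.imwrite('pics/sc10.png',bot.grab_frame('scene'))
a=cv2.imread('pics/s10.png')[110:240,190:320];b=cv2.imread('pics/sc10.png')[190:320,190:320]
cv2.imwrite('pics/c12.png',cv2.resize(np.hstack([a,b]),None,fx=3,fy=3,interpolation=cv2.INTER_CUBIC))
E
```

```text
clock: 14.8
position: [0.5227, 0.0988, 0.1596]
tool_rot: [1.736, 1.563, 0.166]
force: [-0.7, -0.7, -1.4]
grip_width: 0.014
clock 14.8 pos [0.5227 0.0988 0.1596] F [-0.7 -0.7 -1.4] w 0.014
t [ 0.0027  0.136  -0.0499] w [ 0.05 -0.07 -0.43]
```

View pics/c12.png

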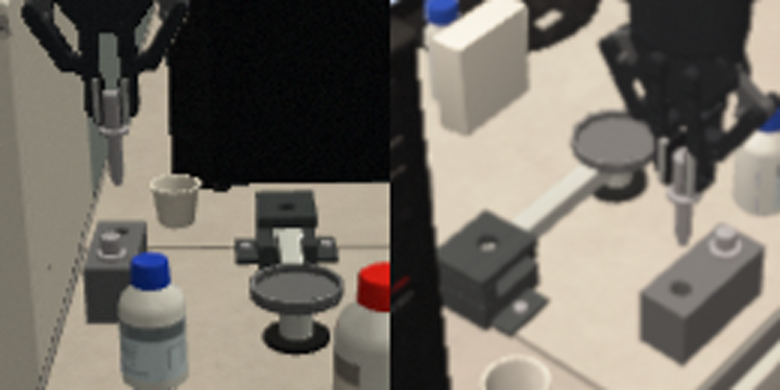

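View pics/w10.png

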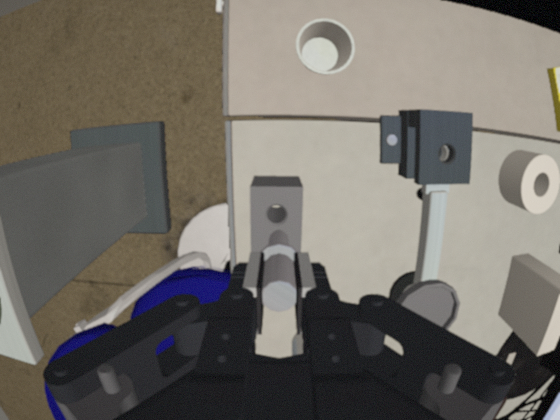

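```bash
python3 - <<'E'
from h import *
s=bot.observe();p=s['position'];print(p)
S=lambda q:((q[0]+.5)/3-.5+190,(q[1]+.5)/3-.5+110); C=lambda q:((q[0]+.5)/3-.5+190,(q[1]+.5)/3-.5+190)
t,e=tri(ray('side',S((118,184))),ray('scene',C((293,243))));print('tip',t,e)
f,e=tri(ray('side',S((115,125))),ray('scene',C((292,197))));print('flange',f,e)
for X in [(p[0],p[1],p[2]-.0068-.063),(p[0],p[1],p[2]-.0068-.017)]:
  a=proj('side',X);b=proj('scene',X); print('pred side',((a-[190,110]+.5)*3-.5).round(0),'scene',((b-[190,190]+.5)*3-.5).round(0))
E
for k in 10; do python3 - <<'E'
from h import *
a=cv2.imread('pics/s10.png')[130:180,210:250];b=cv2.imread('pics/sc10.png')[230:280,265:305]
cv2.imwrite('pics/c13.png',cv2.resize(np.hstack([a,b]),None,fx=9,fy=9,interpolation=cv2.INTER_CUBIC))
E
done
```

```text
[0.52181799 0.09868707 0.15792924]
tip [0.52181721 0.0984819  0.08958721] 0.0001164787137400768
flange [0.52038953 0.104865   0.13674558] 0.002333825972150383
pred side [118. 186.] scene [293. 245.]
pred side [115. 131.] scene [294. 193.]
```

View pics/c13.png

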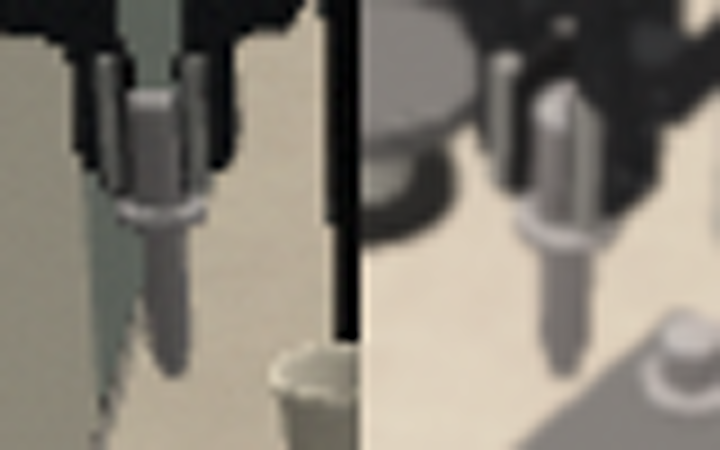

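```bash
python3 go.py .6587 .149 .158 1; python3 -m creep '[{"wx":0,"wy":0,"wz":-0.4,"tx":0,"ty":0.015,"tz":-0.005,"claw":0.96},{"wx":0,"wy":0,"wz":-0.4,"tx":0,"ty":0.045,"tz":-0.015,"claw":0.96},{"wx":0,"wy":0,"wz":-0.4,"tx":0,"ty":0.08,"tz":-0.03,"claw":0.96},{"wx":0,"wy":0,"wz":-0.4,"tx":0,"ty":0.11,"tz":-0.042,"claw":0.96},{"wx":0,"wy":0,"wz":-0.4,"tx":0,"ty":0.13,"tz":-0.049,"claw":0.96},{"wx":0,"wy":0,"wz":-0.4,"tx":0,"ty":0.137,"tz":-0.0503,"claw":0.96},{"wx":0,"wy":0,"wz":-0.4,"tx":0,"ty":0.137,"tz":-0.0503,"claw":0.96},{"wx":0,"wy":0,"wz":-0.4,"tx":0,"ty":0.137,"tz":-0.0503,"claw":0.96}]' 60; python3 go.py .6587 .149 .158 0
python3 - <<'E'
from h import *
p=bot.observe()['position']
c=bot.get_calibration('wrist'); im=bot.grab_frame('wrist'); cv2.imwrite('pics/w11.png',im)
cv2.imwrite('pics/s11.png',bot.grab_frame('side'));cv2.imwrite('pics/sc11.png',bot.grab_frame('scene'))
a=cv2.imread('pics/s11.png')[110:220,230:340];b=cv2.imread('pics/sc11.png')[200:310,170:280]
cv2.imwrite('pics/c14.png',cv2.resize(np.hstack([a,b]),None,fx=3.6,fy=3.6,interpolation=cv2.INTER_CUBIC))
print(p,bot.observe()['position'])
for X in [(p[0],p[1],p[2]-.0698),(.6587,.149,.048)]: print(proj('side',X),proj('scene',X))
E
```

```text
clock 14.95 pos [0.5218 0.0987 0.1579] F [-1.3 -0.4 -0.1] w 0.0136
t [ 0.0006  0.1369 -0.0501] w [-0.92 -0.04 -0.26]
clock: 15.75
position: [0.6578, 0.1487, 0.158]
tool_rot: [-1.634, 1.567, 3.08]
force: [-0.8, 0.4, -1.7]
grip_width: 0.014
clock 15.75 pos [0.6578 0.1487 0.158 ] F [-0.8  0.4 -1.7] w 0.014
t [ 0.      0.0009 -0.0003] w [ 0.08 -0.01  0.21]
[0.65777575 0.14871719 0.15800698] [0.65820158 0.14874442 0.158795  ]
[285.20296699 163.65457485] [221.91457909 256.07820097]
[285.64023698 178.43940392] [222.54628359 270.0747501 ]
```

View pics/c14.png

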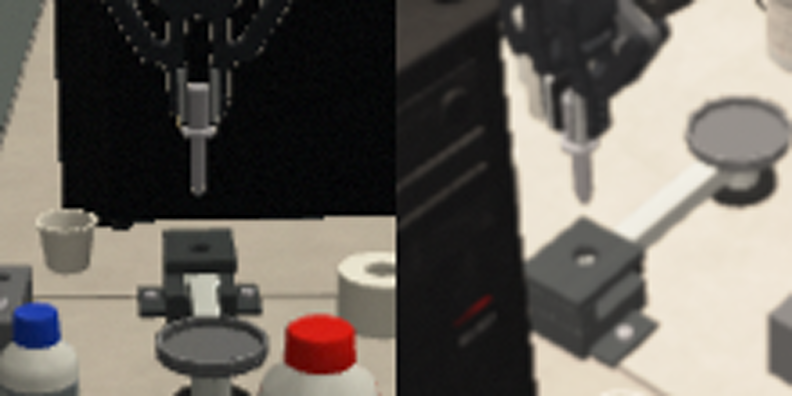

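View pics/w11.png

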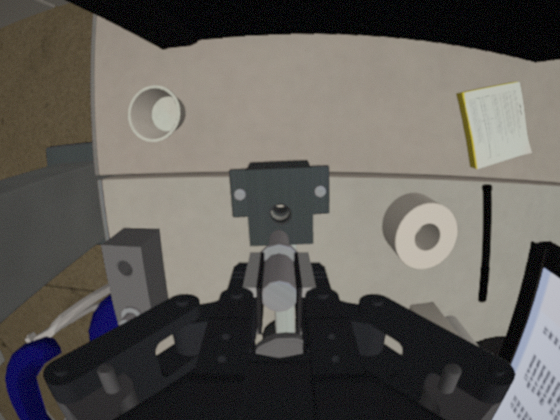

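```bash
python3 - <<'E'
from h import *
s=bot.observe();print(s['position'],s['clock'])
crop('pics/w11.png',240,180,80,70,8,'pics/c15.png')
print(pl('wrist',(281,212),.048),pl('side',(285.7,178.5),.048),pl('scene',(222.6,270.7),.048))
E
```

```text
[0.65820158 0.14874442 0.158795  ] 15.9
[0.65955959 0.15036201 0.048     ] [0.65884901 0.14859459 0.048     ] [0.65723368 0.15036144 0.048     ]
```

View pics/c15.png

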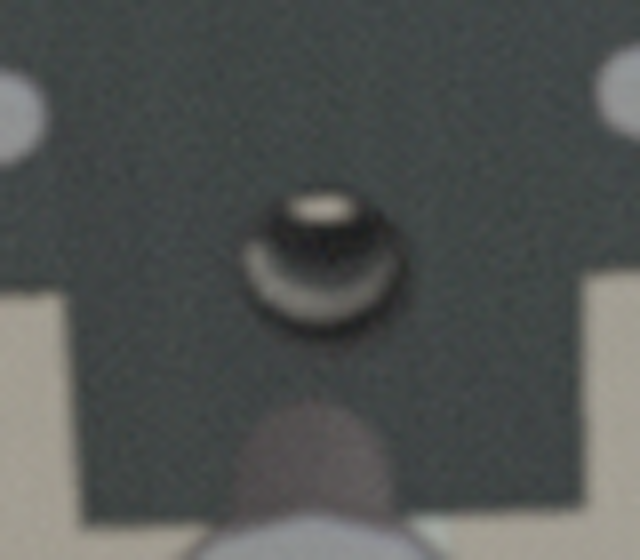

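```bash
python3 go.py .6588 .1494 .105 1; python3 -m creep '[{"wx":0,"wy":0,"wz":0.2,"tx":0.01,"ty":0.0006,"tz":-0.0006,"claw":0.96},{"wx":0,"wy":0,"wz":0.2,"tx":0.025,"ty":0.0006,"tz":-0.0006,"claw":0.96},{"wx":0,"wy":0,"wz":0.2,"tx":0.035,"ty":0.0006,"tz":-0.0006,"claw":0.96},{"wx":0,"wy":0,"wz":0.2,"tx":0.042,"ty":0.0006,"tz":-0.0006,"claw":0.96},{"wx":0,"wy":0,"wz":0.2,"tx":0.048,"ty":0.0006,"tz":-0.0006,"claw":0.96},{"wx":0,"wy":0,"wz":0.2,"tx":0.053,"ty":0.0006,"tz":-0.0006,"claw":0.96},{"wx":0,"wy":0,"wz":0.2,"tx":0.053,"ty":0.0006,"tz":-0.0006,"claw":0.96}]' 60; python3 go.py .6588 .1494 .105 1
```

```text
clock 15.9 pos [0.6582 0.1487 0.1588] F [ 1.  -0.7 -0.9] w 0.014
t [ 0.0538  0.0007 -0.0006] w [-0.93 -0.03  0.14]
clock: 16.6
position: [0.6584, 0.1493, 0.1051]
tool_rot: [2.563, 1.57, 0.993]
force: [-0.2, -0.8, 0.6]
grip_width: 0.0139
clock 16.6 pos [0.6584 0.1493 0.1051] F [-0.2 -0.8  0.6] w 0.0139
t [ 0.0001  0.0004 -0.0001] w [-0.93 -0.01 -0.01]
```

```bash
python3 -m creep '[{"wx":0,"wy":0,"wz":0,"tx":0.004,"ty":0.0003,"tz":0,"claw":0.96},{"wx":0,"wy":0,"wz":0,"tx":0.008,"ty":0.0003,"tz":0,"claw":0.96},{"wx":0,"wy":0,"wz":0,"tx":0.012,"ty":0.0003,"tz":0,"claw":0.96},{"wx":0,"wy":0,"wz":0,"tx":0.016,"ty":0.0003,"tz":0,"claw":0.96},{"wx":0,"wy":0,"wz":0,"tx":0.016,"ty":0.0003,"tz":0,"claw":0.96}]' 60; python3 go.py .6588 .1494 .0738 1
```

```text
clock: 17.1
position: [0.6584, 0.1492, 0.0884]
tool_rot: [-1.68, 1.57, 3.034]
force: [1.1, -0.4, 0.0]
grip_width: 0.014
clock 17.1 pos [0.6584 0.1492 0.0884] F [ 1.1 -0.4  0. ] w 0.014
t [ 0.0146  0.0004 -0.0002] w [-0.93 -0.    0.04]
```

```bash
python3 -m creep '[{"wx":0,"wy":0,"wz":0,"tx":0.004,"ty":0.0002,"tz":0,"claw":0.96},{"wx":0,"wy":0,"wz":0,"tx":0.008,"ty":0.0002,"tz":0,"claw":0.96},{"wx":0,"wy":0,"wz":0,"tx":0.011,"ty":0.0002,"tz":0,"claw":0.96},{"wx":0,"wy":0,"wz":0,"tx":0.013,"ty":0.0002,"tz":0,"claw":0.96},{"wx":0,"wy":0,"wz":0,"tx":0.0145,"ty":0.0002,"tz":0,"claw":0.96},{"wx":0,"wy":0,"wz":0,"tx":0.0155,"ty":0.0002,"tz":0,"claw":0.96},{"wx":0,"wy":0,"wz":0,"tx":0.0155,"ty":0.0002,"tz":0,"claw":0.96}]' 60; python3 go.py .6588 .1494 .0738 1
```

```text
clock: 17.8
position: [0.6586, 0.1493, 0.0738]
tool_rot: [-1.275, 1.57, -2.845]
force: [-5.8, -1.8, 11.0]
grip_width: 0.0139
clock 17.8 pos [0.6586 0.1493 0.0738] F [-5.8 -1.8 11. ] w 0.0139
t [-0.      0.0002 -0.0001] w [-0.93  0.01  0.03]
```

```bash
python3 -m creep '[{"wx":0,"wy":0,"wz":0,"tx":0.002,"ty":0,"tz":0,"claw":0.96},{"wx":0,"wy":0,"wz":0,"tx":0.002,"ty":0,"tz":0,"claw":0.96},{"wx":0,"wy":0,"wz":0,"tx":0,"ty":0,"tz":0,"claw":0.8},{"wx":0,"wy":0,"wz":0,"tx":0,"ty":0,"tz":0,"claw":0.6},{"wx":0,"wy":0,"wz":0,"tx":0,"ty":0,"tz":0,"claw":0.5},{"wx":0,"wy":0,"wz":0,"tx":0,"ty":0,"tz":0,"claw":0.5}]' 60; python3 go.py .6588 .1494 .2 1
```

```text
clock: 18.4
position: [0.6586, 0.1492, 0.0735]
tool_rot: [-1.324, 1.57, -2.894]
force: [-0.6, -0.2, -0.6]
grip_width: 0.0426
clock 18.4 pos [0.6586 0.1492 0.0735] F [-0.6 -0.2 -0.6] w 0.0426
t [-1.265e-01  1.000e-04 -1.000e-04] w [-0.93  0.01  0.04]
```

```bash
python3 -m creep '[{"wx":0,"wy":0,"wz":0,"tx":-0.02,"ty":0,"tz":0,"claw":0.5},{"wx":0,"wy":0,"wz":0,"tx":-0.06,"ty":0,"tz":0,"claw":0.5},{"wx":0,"wy":0,"wz":0,"tx":-0.1,"ty":-0.02,"tz":0.01,"claw":0.4},{"wx":0,"wy":0,"wz":0,"tx":-0.12,"ty":-0.05,"tz":0.03,"claw":0.3},{"wx":0,"wy":0,"wz":0,"tx":-0.13,"ty":-0.07,"tz":0.06,"claw":0.2},{"wx":0,"wy":0,"wz":0,"tx":-0.13,"ty":-0.08,"tz":0.09,"claw":0.2},{"wx":0,"wy":0,"wz":0,"tx":-0.13,"ty":-0.08,"tz":0.1,"claw":0.2},{"wx":0,"wy":0,"wz":0,"tx":-0.13,"ty":-0.08,"tz":0.1,"claw":0.2}]'
python3 - <<'E'
from h import *
c=bot.get_calibration('wrist'); im=bot.grab_frame('wrist'); cv2.imwrite('pics/w12.png',im)
json.dump({k:np.array(v).tolist() for k,v in c.items()},open('w12.json','w'))
cv2.imwrite('pics/s12.png',bot.grab_frame('side'));cv2.imwrite('pics/sc12.png',bot.grab_frame('scene'))
a=cv2.imread('pics/s12.png')[140:260,210:330];b=cv2.imread('pics/sc12.png')[215:335,200:320]
cv2.imwrite('pics/c16.png',cv2.resize(np.hstack([a,b]),None,fx=3.3,fy=3.3,interpolation=cv2.INTER_CUBIC))
E
```

```text
clock: 19.2
position: [0.579, 0.0476, 0.2037]
tool_rot: [-0.53, 1.57, -2.102]
force: [0.7, 0.8, -0.0]
grip_width: 0.0681
```

View pics/c16.png

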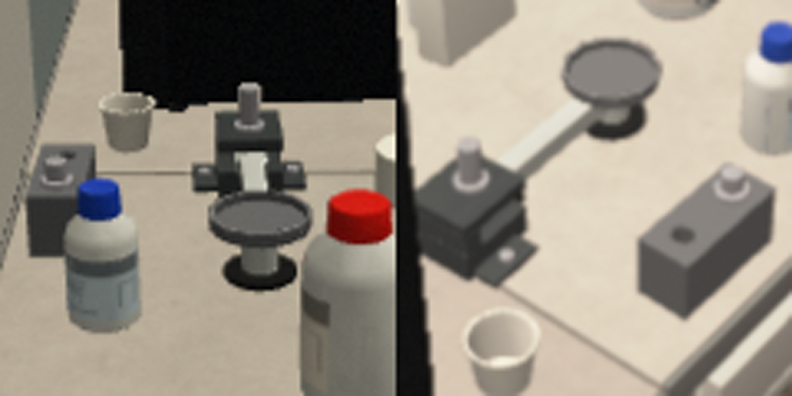

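View pics/w12.png

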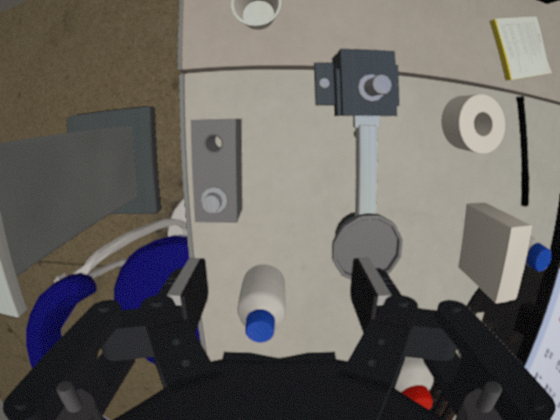

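```bash
python3 - <<'E'
from h import *
S=lambda q:((q[0]+.5)/3.3-.5+210,(q[1]+.5)/3.3-.5+140); C=lambda q:((q[0]-396+.5)/3.3-.5+200,(q[1]+.5)/3.3-.5+215)
c=json.load(open('w12.json'))
print('pin top',tri(ray('side',S((250,88))),ray('scene',C((469,143)))), pl('wrist',(381,85),.082,c))
print('dish',pl('side',S((261,216)),.049),pl('scene',C((611,71)),.049),pl('wrist',(366.5,247),.049,c))
print('short',pl('wrist',(212,201),.066,c),'cap',pl('wrist',(260,324),.096,c),'cup/roll/big',pl('side',S((127,104)),.038),pl('wrist',(482,123),.04,c))
print('force',bot.observe()['force'])
E
```

```text
pin top (array([0.65867587, 0.14818045, 0.08158539]), np.float64(0.0010189041497477088)) [0.6580052 0.1478614 0.082    ]
dish [ 0.6644402  -0.00919693  0.049     ] [0.66238209 0.00197122 0.049     ] [0.6627489  0.00125722 0.049     ]
short [0.5222005  0.05102638 0.066     ] cap [ 0.56239007 -0.05181356  0.096     ] cup/roll/big [0.55763408 0.22667188 0.038     ] [0.78420146 0.12686247 0.04      ]
force [-0.25900509 -0.11031392 -0.11119497]
```

```bash
python3 -c "
from workcell import bot
print(bot.job_done())"
```

```text
the job is handed in; nothing more can be done
None
```

I finished the assembly and handed the job in at about 19.4 s of the 67 s allowed; no verdict was reported.

- **Bottle:** I moved the small bottle to about (0.56, -0.06), where it stands upright.
- **Tray arm:** I slid the arm's tongue into the slot. The last wrist view after I let go showed its hole within about 1 mm of the bracket's. It points straight out of the bracket's mouth, with the dish at about (0.663, 0.00). I judged it level by eye only.
- **Long pin:** I pushed it through ear, tongue and base until it seated, pressing with about 11 N. Its top now measures 81.6 mm above the desk, against 82 mm when fully home. It sits within about 1 mm of the bracket hole in plan.
- **Everything else:** The short pin is still in its block. The cup and label roll have not moved. I didn't measure the big bottle again, but nothing came near it. The gripper was clear of everything, with no force on it.

**Disagreements:**
- **Dish position:** the side camera put the dish about 10 mm further along the arm than the other two views. I put this down to how I picked the dish's centre in that picture, since the same view was off in the same direction at the start.
- **Bottle position:** the last wrist picture put the bottle's cap about 10 mm from where I released it. The cap was near the edge of that wide-angle view, and the bottle looks upright in every picture.

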